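Gauge a coffee tamper in a tapered slot and record the reading

ROBOT

A 7-joint arm with a two-finger parallel gripper is mounted at the origin on the work surface. World frame = base frame: x ahead of the robot, y to its left, z up, the work surface at z = 0. Lengths are in m, angles in rad, forces in N, time in s.
With the tool pointing down it reaches from about 0.425 to 0.875 m from the base axis. Payload 4.7 kg.
Tool frame: the origin (TCP) lies midway between the tips of the shut fingers; the grasp point (between the pads) lies 19 mm behind it (ctrl.grip_point_offset is the distance from the TCP to the grasp point, in m); z points along the fingers, y is the line along which they close (so a half turn about z gives the same grasp; the last joint's range is limited). The gripper opens to 87 mm and grips with 3 to 60 N. Pads are 19 mm wide; open, the fingers measure 117 mm over their backs; the gripper's body (75 mm by 190 mm) begins 51 mm behind the grasp point.
Start: joints at [1.314, 0.321, -0.07, 1.45, 0.023, 1.371, -0.057], TCP at [0.174, -0.626, 0.223] pointing down, gripper open.
Joint ranges: [-2.86, 2.86], [-0.3, 2.09], [-1.38, 1.24], [0.06, 2.45], [-1.56, 4.7], [0.09, 2.05], [-2.69, 2.69]. Speed limits (rad/s): [2.57, 2.57, 3.14, 3.14, 3.14, 3.14, 3.14].

INTERFACE

Orientations are given as a rotation vector (axis times angle).
In Python, from bench import ctrl gives the robot as it stands.
- The arm moves only by the tool move_arm, never from a script. Its argument "increments" is text: rows parted by semicolons, each of 7 numbers parted by spaces: the shift along the world's x, y, z in mm, then the turn, a rotation vector about the world's x, y, z in degrees, then the closure in counts, from 0 (fully open) to 255 (shut). A call has exactly 8 rows; each row shifts and turns the commanded pose from where the row before left it; what a row does not reach is not made up. A row lasts 1/12 s, in which the tool goes at most 41.7 mm and 7.16 degrees, less where a joint would pass 70% of its speed; a pose out of reach is approached as far as the arm can. A call with a gripper value outside its range is refused whole. The fingers move at their own pace and stop on an object; "grip_force" is the grip in N (left out, the last holds). Time passes only in rows, so rows that do not move let the fingers close, or fill a call up. It gives the time, the measured TCP pose, the force, the opening and the grip force at its end, in the units of the state.
- ctrl.get_state(): the state, without advancing time (a new reading comes with each control period).
- ctrl.get_image(name): name is "side" or "top"; returns a dict with "frame" (480x640x3 uint8, red, green, blue), "depth" (480x640 float32, m along the optical axis (not along the pixel's ray), 0 where there is no reading), "fx", "fy", "cx", "cy" (pixels), "k1" (the pictures are not rectified: a ray, as slopes to the right and down, at radius r is drawn at 1 + k1 r^2 times it, then the intrinsics apply), "position" and "orientation" of the camera in the world. Camera axes: x right, y down, z forward; pixel columns grow to the right and rows downward; lengths in m; the calibration is good to about 2 mm. A picture is of the moment at which its call begins.
- ctrl.close_job(): hands the job in; it is judged then, once.
Trained networks look in a picture, given as the dict that the camera call returned (one of the last four; its "shot" number tells which), for a name from the list of things; names that differ only in an ending like _2 or _b are one class to them, and where a whole thing is asked for, a point or a joint stands for the part that bears it (a point fixed in the world has none). Each returns a list of dicts, best first, with "score" (0 to 1); they miss things now and then, are a little off and sometimes report something else, mostly with a low value. They report only what shows in the picture. A call takes as long as a camera call.
- ctrl.find_in(target, picture): "centre" ([x, y, z] in m, in world coordinates, good to about 4 mm: the middle of the surface that is visible of it).
- ctrl.silhouettes(target, picture): "region" (480x640 bool, what is visible of it).
The state is a dict: "time": time; "joint_positions": joint angles; "qd": joint speeds; "joint_torque": joint torques, N m; "position": TCP position; "tool_rot": TCP orientation; "ft_force": force on the tool from outside, world axes, zero at the start; "torque": the same for the moment, N m; "grip_width": opening from 0.0 (shut) to 1.0 (fully open); "grip_force": force on a finger pad.
Only numpy, scipy, OpenCV 4.12 (cv2) and the standard library are available. Lean on these libraries where they do the work, as an engineer would, in place of code of your own. Each camera call takes 0.05 s, during which the arm holds its last target. There are 200 camera calls.

TASK

Find the size of the coffee tamper: stand it in the wide mouth of the tapered gauge on the counter and slide it flat along the plate towards the narrow end until it wedges between fence and jaw, firm enough to stay wedged when let go (a push of about 10 N), never forcing it beyond about 20 N. Leave it wedged there, and then slide the cursor along its track until its pointer stands level with the middle of the tamper, so the size can be read off. Do not disturb the things standing around.

Things in the scene. Friction and masses are not known exactly. Their poses are not given: they have to be found in the camera images.
- gauge: Fixed tapered gauge. Origin on the counter (z = 0), x along the slot from the wide mouth to the narrow end, z up. Aluminium plate, x -120 to +120 mm, y -112.5 to +77.5 mm, 8 mm thick; the tamper slides on its top. On it two steel bars 220 mm long, tops 20 mm above the counter: straight fence (-y side), slanted jaw (+y side). A black cursor runs on a track outside the fence, at y = -85 mm.
- fence: The gauge's straight steel bar, 220 x 18 x 12 mm, fixed. Same origin and axes as the gauge: its slot face is the plane y = -29 mm, parallel to x, its top 20 mm above the counter, black ticks on top.
- tamper: Loose coffee tamper, about 0.4 kg, upright on the counter. Origin: centre of its underside, z up the handle. Round steel base 58 mm in diameter and 20 mm high, neck 18 mm in diameter up to 28 mm, round dark wooden handle 30 mm in diameter from 28 to 80 mm height. Past first wedging the push grows by several N per mm; once wedged it stays put when let go.
- cursor (a joint): Slide of the black cursor along the gauge's track, m: at value q the cursor's middle stands at x = 90 mm - q in the gauge's frame (0: parked at the narrow end; 0.18: at the mouth). It moves with about 1.5 N of friction and stays where it is left.
- cursor_tip (a point): Tip of the cursor's thin black pointer (4 mm wide) over the fence; axes as the gauge's. It stands at gauge y = -41 mm, 22.5 mm above the counter, at the x of the cursor's middle. The upright black grip tab, 44 mm from the tip in -y (gauge y = -85 mm), is 12 mm along x, 20 mm along y, 24 to 58 mm above the counter; its foot is 30 x 22 mm, 14 to 24 mm above the counter.
- dish: Bystander: small empty glass dish, 84 mm in diameter and 26 mm high; origin at the centre of its underside.
- card_block: Bystander: clear acrylic card holder, 75 x 110 x 20 mm, white card on top; origin at the centre of its underside.
- pitcher: Bystander: steel milk pitcher, 80 mm in diameter and 95 mm high, with a handle; origin at the centre of its underside.
- slot (a point): Point on the plate's top at gauge x = 0, y = 0, axes as the gauge's: the tamper, when wedged, has its centre on this x axis, somewhere from x = -25 to +50 mm. The jaw's slot face lies at y = 29 mm - 0.12*(x + 20 mm) + s; it is clamped at a setting s of 0 to 8 mm that is not measured. So the slot is about 68 to 76 mm wide at the mouth (x = -100 mm) and narrows by 0.12 mm per mm.

How it is judged:
On the way, in this order (a step that is already met when the one before it is completed fails the run):
1. the tamper stands flat on the gauge's plate between fence and jaw, in the wide part of the slot (z of tamper in the frame of gauge between 0.005 and 0.011 m and angle between tamper's own z axis and vertical below 0.07 rad and y of tamper in the frame of gauge between -0.006 and 0.018 m and x of tamper in the frame of gauge between -0.125 and -0.03 m), for 0.1 s.
2. the tamper is pressed home: flat, stopped between fence and jaw, bearing on the fence with more than 4 N (z of tamper in the frame of gauge between 0.005 and 0.011 m and angle between tamper's own z axis and vertical below 0.07 rad and y of tamper in the frame of gauge between -0.006 and 0.01 m and x of tamper in the frame of gauge between -0.04 and 0.065 m and contact force between tamper and fence above 4 N and linear speed of tamper below 0.01 m/s), for 0.2 s.
3. the cursor's pointer is level with the middle of the wedged tamper (z of tamper in the frame of gauge between 0.005 and 0.011 m and angle between tamper's own z axis and vertical below 0.07 rad and y of tamper in the frame of gauge between -0.006 and 0.01 m and x of tamper in the frame of cursor_tip between -0.004 and 0.004 m and contact force between tamper and fence above 2.5 N), for 0.1 s.
At the end, for the whole second after the job is handed in: The tamper stands flat (within 4 degrees, underside within 3 mm of the plate's top) and at rest in the gauge's slot, let go and still wedged (bearing on the fence with more than 2.5 N); the cursor's pointer is level with the tamper's middle along the slot to within 4 mm, and at rest (all of step 3 and x of tamper in the frame of gauge between -0.04 and 0.065 m and linear speed of tamper below 0.01 m/s and velocity of joint cursor between -0.01 and 0.01 m/s); the robot touches nothing.
It fails at once if the tamper is forced: it bears on the fence with more than 25 N (contact force between tamper and fence above 25 N).
It fails at once if the tamper is tipped over or dropped on its side (angle between tamper's own z axis and vertical above 0.6 rad).
It fails at once if the dish is moved by more than 15 mm (distance of dish from where it was at the start of the episode above 0.015 m).
It fails at once if the card block is moved by more than 15 mm (distance of card_block from where it was at the start of the episode above 0.015 m).
It fails at once if the pitcher is moved by more than 15 mm (distance of pitcher from where it was at the start of the episode above 0.015 m).
It also fails if it takes over 67 s, if anything falls off the work surface, if the arm or the gripper's body presses on something with over 40 N, if the wrist force passes 120 N, or if a joint passes its speed limit or range.

## Working session

There is one attempt and no reset: what is moved stays moved. The work goes in short steps, Python scripts to look and compute and a tool call to move; the robot and the scene stay as the last step left them, time stands still between calls to the robot, and variables do not carry over. Pictures are saved under pics/ and viewed, at most 10 in all, crops included, and the job is handed in when it is done.

Besides the shell and the picture viewer there is one more tool, called after "Emit:" by a JSON object that holds its "op" and its "data", one argument or row to a line. move_arm: Moves the arm, as the interface text tells. Its arguments: {"type":"object","properties":{"increments":{"type":"string"},"grip_force":{"type":"number"}},"required":["increments"]}

```bash
mkdir -p pics; ls; cat > h.py <<'E'
import numpy as np, cv2
from scipy.spatial.transform import Rotation as R
from bench import ctrl
def rot(o):
    o=np.array(o,float)
    return o if o.shape==(3,3) else (R.from_rotvec(o).as_matrix() if o.size==3 else R.from_quat(o).as_matrix())
def und(p,uv):
    K=np.array([[p['fx'],0,p['cx']],[0,p['fy'],p['cy']],[0,0,1.]])
    uv=np.asarray(uv,float).reshape(-1,1,2)
    return cv2.undistortPoints(uv,K,np.array([p['k1'],0,0,0.])).reshape(-1,2)
def rays(p,uv):
    n=und(p,uv); d=np.c_[n,np.ones(len(n))]@rot(p['orientation']).T
    return np.array(p['position']),d
def onz(p,uv,z):
    o,d=rays(p,uv); return o+d*((z-o[2])/d[:,2])[:,None]
def pts(p,mask):
    v,u=np.nonzero(mask&(p['depth']>0)); o,d=rays(p,np.c_[u,v]); return o+d*p['depth'][v,u][:,None]
def proj(p,X):
    c=(np.atleast_2d(X)-p['position'])@rot(p['orientation']); n=c[:,:2]/c[:,2:]
    n=n*(1+p['k1']*(n**2).sum(1,keepdims=True)); return n*[p['fx'],p['fy']]+[p['cx'],p['cy']]
def save(p,name): cv2.imwrite('pics/'+name,p['frame'][:,:,::-1])
E
python3 - <<'E'
from h import *
s=ctrl.get_state(); print({k:np.round(v,3) for k,v in s.items()})
for n in('top','side'):
    p=ctrl.get_image(n); save(p,n+'0.png'); print(n,p['position'],p['orientation'],p['fx'],p['k1'])
    for t in('gauge','fence','tamper','cursor','cursor_tip','dish','card_block','pitcher'):
        print(t,[(np.round(r['centre'],3),round(r['score'],2)) for r in ctrl.find_in(t,p)[:2]])
E
```

```text
pics
{'time': np.float64(0.0), 'joint_positions': array([ 1.314,  0.322, -0.07 ,  1.452,  0.023,  1.371, -0.057]), 'qd': array([-0.001, -0.   , -0.002,  0.001,  0.001, -0.   , -0.002]), 'joint_torque': array([ 0.0000e+00, -4.9129e+01, -4.0400e-01, -3.1253e+01, -6.4000e-02,
        4.4000e-02,  0.0000e+00]), 'position': array([ 0.174, -0.626,  0.221]), 'tool_rot': array([-3.111e+00, -4.240e-01,  1.000e-03]), 'ft_force': array([ 0.21 , -0.286, -0.039]), 'torque': array([ 0.001,  0.012, -0.047]), 'grip_force': np.float64(0.0), 'grip_width': np.float64(1.002)}
top [0.43029467 0.00696894 1.04924835] [-2.10719563  2.1731389  -0.14143323] 456.46557077028007 -0.09199486185537163
gauge [(array([0.575, 0.033, 0.008]), 0.97)]
fence [(array([0.581, 0.04 , 0.018]), 0.66)]
tamper [(array([ 0.464, -0.256,  0.02 ]), 0.6)]
cursor [(array([0.599, 0.134, 0.023]), 0.61)]
cursor_tip [(array([0.602, 0.13 , 0.023]), 0.73)]
dish [(array([0.442, 0.332, 0.012]), 0.63)]
card_block [(array([ 0.742, -0.29 ,  0.022]), 0.69), (array([0.567, 0.03 , 0.007]), 0.37)]
pitcher [(array([0.602, 0.374, 0.047]), 0.74), (array([ 0.738, -0.291,  0.022]), 0.64)]
side [ 0.45858372 -0.64555941  0.85564874] [-2.45556721  0.18678105 -0.04561243] 560.6149464851806 -0.09105221060961385
gauge [(array([0.573, 0.021, 0.004]), 0.64)]
fence [(array([0.587, 0.023, 0.02 ]), 0.96)]
tamper [(array([ 0.461, -0.279,  0.022]), 0.78)]
cursor [(array([0.604, 0.129, 0.028]), 0.82)]
cursor_tip [(array([0.607, 0.133, 0.031]), 0.72)]
dish [(array([0.439, 0.34 , 0.015]), 0.96)]
card_block [(array([ 0.739, -0.301,  0.023]), 0.86)]
pitcher [(array([0.599, 0.337, 0.059]), 0.86)]
```

View pics/top0.png

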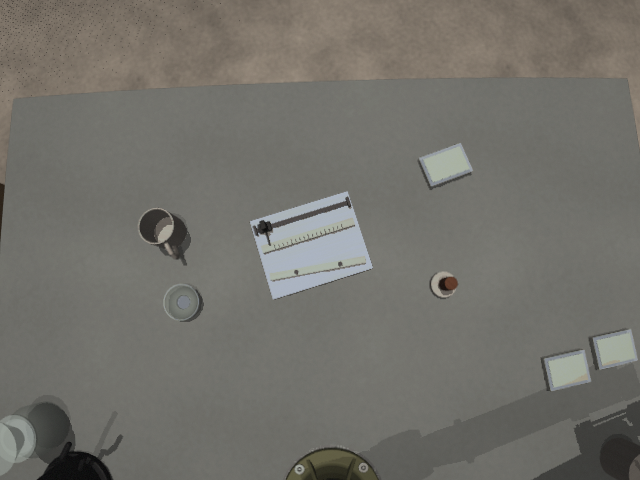

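View pics/side0.png

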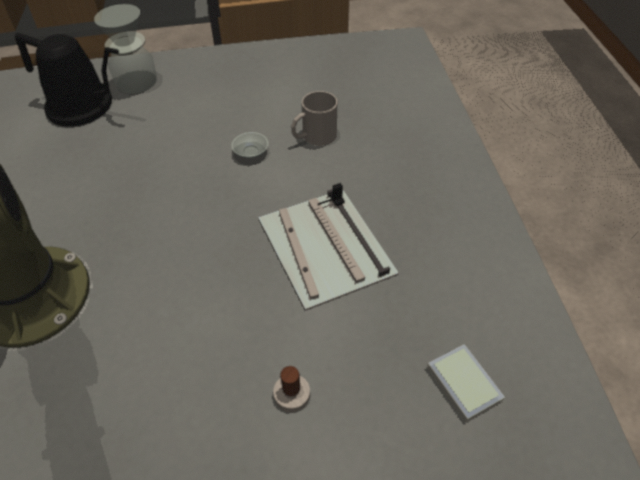

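Top view: plate corners are about (250,221), (348,192), (372,268) and (273,298). The fence is the ticked bar, the jaw lies nearer the robot, and the cursor tab is at (264,227). The tamper base is at (443,285). The side view agrees: tamper (290,385), cursor (336,193). So the mouth faces world -y.

```bash
cat >> h.py <<'E'
def gauge(p):
    m=ctrl.silhouettes('gauge',p)[0]['region'].astype(np.uint8)
    m=cv2.morphologyEx(m,cv2.MORPH_CLOSE,np.ones((9,9),np.uint8))
    c=max(cv2.findContours(m,0,1)[0],key=cv2.contourArea).reshape(-1,2)
    w=onz(p,c,.008)[:,:2]; r=cv2.minAreaRect((w*1000).astype(np.float32))
    b=cv2.boxPoints(r); e=max([b[1]-b[0],b[2]-b[1]],key=np.linalg.norm); e=e/np.linalg.norm(e); e*=np.sign(e[1])
    ey=np.array([-e[1],e[0]]); return np.array(r[0])+17.5*ey,e,np.degrees(np.arctan2(e[1],e[0])),r[1]
def tamper(p):
    m=ctrl.silhouettes('tamper',p)[0]['region']; P=pts(p,m)
    h=P[(P[:,2]>.07)]; out={}
    for nm,q in(('top',P[P[:,2]>.074]),('base',P[(P[:,2]<.026)&(P[:,2]>.012)])):
        if len(q)>5:
            c,r=cv2.minEnclosingCircle((q[:,:2]*1000).astype(np.float32)); out[nm]=(np.round(c,1),round(r,1),np.round(np.median(q[:,2])*1000,1),len(q))
    return out,np.round(P[:,2].max()*1000)
E
python3 - <<'E'
from h import *
for n in('top','side'):
    p=ctrl.get_image(n); print(n,*gauge(p)); print(tamper(p))
    m=ctrl.silhouettes('cursor',p)[0]['region']; P=pts(p,m); q=P[P[:,2]>.045]; print('cur',np.round(P.mean(0),3),np.round(q.mean(0),3) if len(q) else 0,P[:,2].max())
E
```

```text
top [546.95719337  25.97539902] [-0.26708484  0.96367306] 105.49087 (191.17564392089844, 239.56161499023438)
({'top': (array([ 463.3, -266.9]), 15.3, np.float64(79.0), 155), 'base': (array([ 463.1, -266.4]), 29.5, np.float64(19.4), 316)}, np.float64(84.0))
cur [0.6   0.133 0.032] [0.604 0.134 0.056] 0.060379329597834874
side [545.19901657  32.34162664] [-0.27158695  0.96241385] 105.75872 (194.99758911132812, 262.8035583496094)
({'top': (array([ 462.3, -268.1]), 15.2, np.float64(79.9), 296), 'base': (array([ 462. , -267.6]), 29.8, np.float64(19.5), 627)}, np.float64(84.0))
cur [0.601 0.129 0.036] [0.603 0.131 0.054] 0.06019125955288418
```

Emit:
{"op": "move_arm", "data": {
  "increments": "25 31 0 0 0 0 0;25 31 0 0 0 0 0;25 31 0 0 0 0 0;25 31 0 0 0 0 0;25 31 0 0 0 0 0;25 31 0 0 0 0 0;25 31 0 0 0 0 0;25 31 0 0 0 0 0",
  "grip_force": 25
}}

```text
time: 1.97
position: [0.3748, -0.3767, 0.2229]
tool_rot: [3.112, 0.424, 0.0]
ft_force: [0.7, -0.4, -0.2]
grip_width: 0.999
grip_force: 0.0
```

Emit:
{"op": "move_arm", "data": {
  "increments": "22 28 -10 0 0 0 0;22 28 -10 0 0 0 0;22 28 -10 0 0 0 0;22 26 -20 0 0 0 0;0 0 -20 0 0 0 0;0 0 -10 0 0 0 0;0 0 0 0 0 0 0;0 0 0 0 0 0 0"
}}

```text
time: 2.63
position: [0.461, -0.2695, 0.1425]
tool_rot: [-3.113, -0.421, 0.002]
ft_force: [-0.8, 0.2, -0.3]
grip_width: 1.002
grip_force: 0.0
```

Emit:
{"op": "move_arm", "data": {
  "increments": "2 2 -25 0 0 0 0;0 0 -25 0 0 0 0;0 0 -25 0 0 0 0;0 0 -16 0 0 0 0;0 0 -10 0 0 0 0;0 0 -6 0 0 0 0;0 0 0 0 0 0 0;0 0 0 0 0 0 0"
}}

```text
time: 3.3
position: [0.4645, -0.2673, 0.0367]
tool_rot: [3.112, 0.422, 0.002]
ft_force: [0.6, -0.3, 0.3]
grip_width: 1.0
grip_force: 0.0
```

Emit:
{"op": "move_arm", "data": {
  "increments": "0 0 0 0 0 0 200;0 0 0 0 0 0 255;0 0 0 0 0 0 255;0 0 0 0 0 0 255;0 0 0 0 0 0 255;0 0 0 0 0 0 255;0 0 0 0 0 0 255;0 0 0 0 0 0 255"
}}

```text
time: 3.97
position: [0.4638, -0.2663, 0.0356]
tool_rot: [3.113, 0.424, -0.0]
ft_force: [-0.8, 0.4, -0.3]
grip_width: 0.482
grip_force: 0.0
```

Emit:
{"op": "move_arm", "data": {
  "increments": "0 0 0 0 0 0 255;0 0 0 0 0 0 255;0 0 0 0 0 0 255;0 0 0 0 0 0 255;0 0 10 0 0 0 255;0 0 15 0 0 0 255;0 0 15 0 0 0 255;0 0 0 0 0 0 255"
}}

```text
time: 4.63
position: [0.4655, -0.2671, 0.0784]
tool_rot: [3.11, 0.424, 0.005]
ft_force: [1.5, 0.5, -3.1]
grip_width: 0.337
grip_force: 25.0
```

Emit:
{"op": "move_arm", "data": {
  "increments": "12 25 0 0 0 0 255;12 25 0 0 0 0 255;12 25 0 0 0 0 255;14 28 0 0 0 0 255;14 28 0 0 0 0 255;12 26 0 0 0 0 255;12 26 0 0 0 0 255;12 26 0 0 0 0 255"
}}

```text
time: 5.3
position: [0.5635, -0.0559, 0.0747]
tool_rot: [-3.113, -0.424, 0.002]
ft_force: [0.1, -0.9, -2.9]
grip_width: 0.338
grip_force: 25.0
```

```bash
python3 - <<'E'
from h import *
print(ctrl.get_state()['position'])
for n in('top','side'):
    p=ctrl.get_image(n)
    if n=='side': cv2.imwrite('pics/s1.png',cv2.resize(p['frame'][120:360,180:500,::-1],None,fx=2.4,fy=2.4))
    m=ctrl.silhouettes('tamper',p); print(n,[(round(r['score'],2),r['region'].sum()) for r in m][:2])
    if m:
        P=pts(p,m[0]['region']); print(np.percentile(P,[2,50,98],axis=0).round(3))
    f=ctrl.silhouettes('fence',p)
    if f:
        P=pts(p,f[0]['region']); P=P[P[:,2]>.015]; print('fence',cv2.minAreaRect((P[:,:2]*1000).astype(np.float32)))
E
```

```text
[ 0.56346428 -0.05592487  0.07474262]
top [(0.38, np.int64(1489))]
[[ 0.697 -0.346  0.005]
 [ 0.739 -0.29   0.02 ]
 [ 0.783 -0.237  0.024]]
fence ((568.0599365234375, 92.73831176757812), (31.824222564697266, 102.54927062988281), 5.685184001922607)
side []
fence ((610.7030029296875, -60.43262481689453), (19.032127380371094, 23.84618377685547), 15.028864860534668)
```

View pics/s1.png

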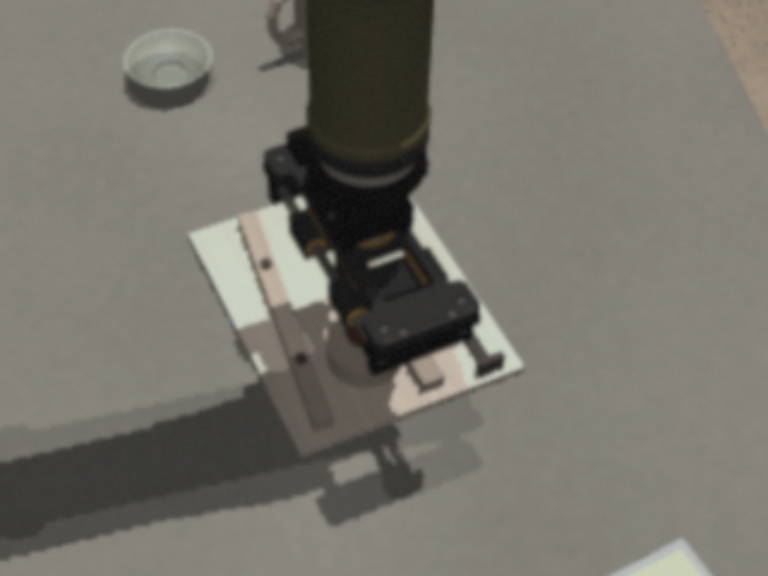

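Emit:
{"op": "move_arm", "data": {
  "increments": "2 0 -6 0 0 0 255;0 0 -6 0 0 0 255;0 0 -5 0 0 0 255;0 0 -4 0 0 0 255;0 0 -3 0 0 0 255;0 0 -2 0 0 0 255;0 0 -2 0 0 0 255;0 0 0 0 0 0 255"
}}

```text
time: 6.27
position: [0.5656, -0.0573, 0.0472]
tool_rot: [-3.113, -0.424, 0.001]
ft_force: [-0.2, 0.3, -2.9]
grip_width: 0.337
grip_force: 25.0
```

Emit:
{"op": "move_arm", "data": {
  "increments": "0 0 -1 0 0 0 255;0 0 -1 0 0 0 255;0 0 -1 0 0 0 255;0 0 -1 0 0 0 255;0 0 0 0 0 0 255;0 0 0 0 0 0 255;0 0 0 0 0 0 255;0 0 0 0 0 0 255"
}}

```text
time: 6.93
position: [0.5658, -0.0573, 0.0436]
tool_rot: [3.113, 0.424, -0.0]
ft_force: [-0.6, -0.9, -3.4]
grip_width: 0.34
grip_force: 25.0
```

Emit:
{"op": "move_arm", "data": {
  "increments": "0 0 -0.5 0 0 0 255;0 0 -0.5 0 0 0 255;0 0 -0.5 0 0 0 255;0 0 0 0 0 0 255;0 0 0 0 0 0 255;0 0 0 0 0 0 255;0 0 0 0 0 0 255;0 0 0 0 0 0 255"
}}

```text
time: 7.6
position: [0.5659, -0.0574, 0.0435]
tool_rot: [3.112, 0.424, -0.0]
ft_force: [-5.0, 0.4, 7.1]
grip_width: 0.338
grip_force: 25.0
```

Emit:
{"op": "move_arm", "data": {
  "increments": "0 0 0.5 0 0 0 255;0 0 0.5 0 0 0 200;0 0 0 0 0 0 100;0 0 0 0 0 0 0;0 0 0 0 0 0 0;0 0 0 0 0 0 0;0 0 0 0 0 0 0;0 0 0 0 0 0 0"
}}

```text
time: 8.27
position: [0.566, -0.0573, 0.043]
tool_rot: [3.113, 0.424, 0.0]
ft_force: [-0.1, -0.5, -0.6]
grip_width: 0.713
grip_force: 0.0
```

Emit:
{"op": "move_arm", "data": {
  "increments": "0 0 0 0 0 0 0;0 0 0 0 0 0 0;0 0 -3 0 0 0 0;0 0 -4 0 0 0 0;0 0 -4 0 0 0 0;0 0 -4 0 0 0 0;0 0 -3 0 0 0 0;0 0 0 0 0 0 0"
}}

```text
time: 8.93
position: [0.5651, -0.0573, 0.024]
tool_rot: [-3.112, -0.424, 0.003]
ft_force: [-0.8, -0.3, -0.1]
grip_width: 0.998
grip_force: 0.0
```

Emit:
{"op": "move_arm", "data": {
  "increments": "0 0 -1.5 0 0 0 0;-1.3 4.8 0 0 0 0 0;-1.3 4.8 0 0 0 0 0;-1.3 4.8 0 0 0 0 0;-1.3 4.8 0 0 0 0 0;-1.3 4.8 0 0 0 0 0;-1.3 4.8 0 0 0 0 0;0 0 0 0 0 0 0"
}}

```text
time: 9.6
position: [0.5578, -0.0271, 0.0238]
tool_rot: [-3.112, -0.427, 0.0]
ft_force: [0.4, -0.4, -0.9]
grip_width: 1.002
grip_force: 0.0
```

```bash
python3 - <<'E'
from h import *
p=ctrl.get_image('side')
cv2.imwrite('pics/s2.png',cv2.resize(p['frame'][180:320,240:420,::-1],None,fx=4,fy=4))
s=ctrl.get_state();print(s['position'],s['ft_force'])
E
```

```text
[ 0.55790903 -0.02744905  0.02372829] [-0.97440622  0.1676358   0.11740413]
```

View pics/s2.png

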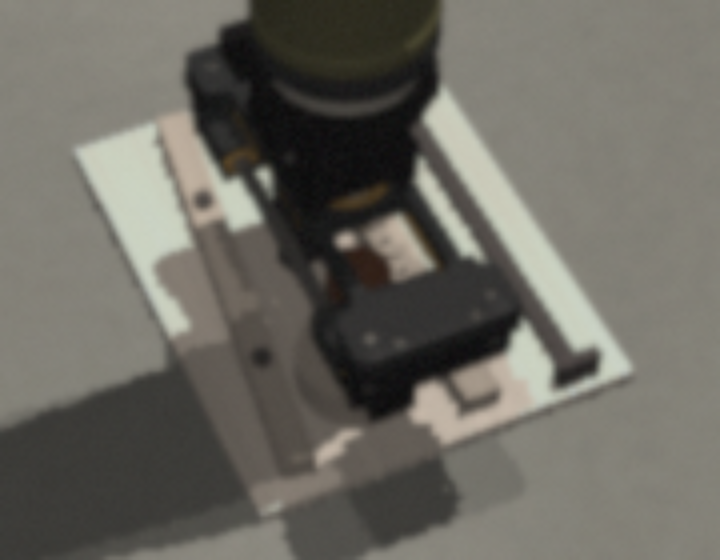

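Emit:
{"op": "move_arm", "data": {
  "increments": "0 0 -1 0 0 0 0;-1.3 4.8 -0.5 0 0 0 0;-1.3 4.8 0 0 0 0 0;-1.3 4.8 0 0 0 0 0;-1.3 4.8 0 0 0 0 0;-1.1 3.9 0 0 0 0 0;-0.8 2.9 0 0 0 0 0;0 0 0 0 0 0 0"
}}

```text
time: 10.32
position: [0.5508, -0.0014, 0.0222]
tool_rot: [-3.112, -0.426, -0.0]
ft_force: [0.3, -1.3, -0.4]
grip_width: 1.001
grip_force: 0.1
```

```bash
python3 - <<'E'
from h import *
p=ctrl.get_image('top'); f=cv2.imread('pics/top0.png').astype(np.float32)
q=ctrl.get_image('side'); f2=cv2.imread('pics/side0.png').astype(np.float32)
O=np.array([546.8,25.5]);ex=np.array([-.267,.9637]);ey=np.array([-.9637,-.267])
for cam,im in((p,f),(q,f2)):
    g=im[:,:,2]-im[:,:,0]
    xs=np.arange(-90,91,.5); ys=np.arange(-60,80,.25); X,Y=np.meshgrid(xs,ys)
    for sl in(0,-.12):
        yy=Y+sl*(X+20)
        W=np.stack([*(O[:,None,None]+ex[:,None,None]*X+ey[:,None,None]*yy)/1000,np.full(X.shape,.02)],-1).reshape(-1,3)
        uv=proj(cam,W).astype(np.float32).reshape(*X.shape,2)
        pr=np.median(cv2.remap(g,uv[...,0],uv[...,1],1),axis=1)
        print(sl,[(ys[i],int(pr[i])) for i in range(0,len(ys),8)])
        b=np.median(pr)
        for lo,hi in((-60,-10),(10,70)):
            k=(ys>lo)&(ys<hi); w=np.clip(pr[k]-np.percentile(pr[k],30)-4,0,None); print('  centroid',lo,(w*ys[k]).sum()/w.sum(), 'half width span',ys[k][w>w.max()/2][[0,-1]])
E
```

```text
0 [(np.float64(-60.0), -18), (np.float64(-58.0), -17), (np.float64(-56.0), -17), (np.float64(-54.0), -17), (np.float64(-52.0), -17), (np.float64(-50.0), -14), (np.float64(-48.0), -3), (np.float64(-46.0), 5), (np.float64(-44.0), 5), (np.float64(-42.0), 6), (np.float64(-40.0), 5), (np.float64(-38.0), 5), (np.float64(-36.0), 4), (np.float64(-34.0), 5), (np.float64(-32.0), 8), (np.float64(-30.0), 7), (np.float64(-28.0), 6), (np.float64(-26.0), -3), (np.float64(-24.0), -16), (np.float64(-22.0), -17), (np.float64(-20.0), -18), (np.float64(-18.0), -18), (np.float64(-16.0), -18), (np.float64(-14.0), -17), (np.float64(-12.0), -17), (np.float64(-10.0), -19), (np.float64(-8.0), -18), (np.float64(-6.0), -18), (np.float64(-4.0), -20), (np.float64(-2.0), -20), (np.float64(0.0), -20), (np.float64(2.0), -19), (np.float64(4.0), -20), (np.float64(6.0), -20), (np.float64(8.0), -20), (np.float64(10.0), -21), (np.float64(12.0), -20), (np.float64(14.0), -19), (np.float64(16.0), -20), (np.float64(18.0), -20), (np.float64(20.0), -20), (np.float64(22.0), -21), (np.float64(24.0), -19), (np.float64(26.0), -16)
[... 5521 characters left out ...]
.0), 9), (np.float64(32.0), 11), (np.float64(34.0), 17), (np.float64(36.0), 23), (np.float64(38.0), 26), (np.float64(40.0), 26), (np.float64(42.0), 26), (np.float64(44.0), 26), (np.float64(46.0), 26), (np.float64(48.0), 24), (np.float64(50.0), 19), (np.float64(52.0), 13), (np.float64(54.0), 10), (np.float64(56.0), 9), (np.float64(58.0), 9), (np.float64(60.0), 8), (np.float64(62.0), 8), (np.float64(64.0), 8), (np.float64(66.0), 8), (np.float64(68.0), 8), (np.float64(70.0), 8), (np.float64(72.0), 8), (np.float64(74.0), 8), (np.float64(76.0), 8), (np.float64(78.0), 8)]
  centroid -60 -36.83104819796622 half width span [-44.75 -29.  ]
  centroid 10 42.26109219302813 half width span [34.5  49.75]
```

Emit:
{"op": "move_arm", "data": {
  "increments": "-1.3 4.8 0 0 0 0 0;-1.3 4.8 0 0 0 0 0;-1.3 4.8 0 0 0 0 0;-1.3 4.8 0 0 0 0 0;-1 3.9 0 0 0 0 0;-1 3.9 0 0 0 0 0;-0.8 2.9 0 0 0 0 0;-0.5 1.9 0 0 0 0 0"
}}

```text
time: 11.08
position: [0.5427, 0.0297, 0.0223]
tool_rot: [3.113, 0.425, 0.001]
ft_force: [2.2, -1.5, -1.8]
grip_width: 1.001
grip_force: 1.3
```

Emit:
{"op": "move_arm", "data": {
  "increments": "0 0 0 0 0 0 0;-0.2 0.8 0 0 0 0 0;-0.2 0.8 0 0 0 0 0;-0.2 0.8 0 0 0 0 0;0 0 0 0 0 0 0;0 0 0 0 0 0 0;0 0 0 0 0 0 0;0 0 0 0 0 0 0"
}}

```text
time: 11.75
position: [0.542, 0.0314, 0.0222]
tool_rot: [3.113, 0.424, 0.0]
ft_force: [2.4, -2.2, 0.2]
grip_width: 0.999
grip_force: 1.5
```

Emit:
{"op": "move_arm", "data": {
  "increments": "-0.3 1 0 0 0 0 0;-0.3 1 0 0 0 0 0;-0.3 1 0 0 0 0 0;-0.2 1 0 0 0 0 0;0 0 0 0 0 0 0;0 0 0 0 0 0 0;0 0 0 0 0 0 0;0 0 0 0 0 0 0"
}}

```text
time: 12.42
position: [0.5406, 0.0359, 0.0221]
tool_rot: [-3.113, -0.424, 0.0]
ft_force: [-0.3, -1.3, 2.4]
grip_width: 1.002
grip_force: 1.0
```

Emit:
{"op": "move_arm", "data": {
  "increments": "-0.3 1 0 0 0 0 0;-0.3 1 0 0 0 0 0;-0.3 1 0 0 0 0 0;-0.2 1 0 0 0 0 0;0 0 0 0 0 0 0;0 0 0 0 0 0 0;0 0 0 0 0 0 0;0 0 0 0 0 0 0"
}}

```text
time: 13.08
position: [0.5397, 0.0399, 0.0221]
tool_rot: [-3.113, -0.424, -0.0]
ft_force: [1.0, -2.5, 2.4]
grip_width: 1.002
grip_force: 1.2
```

Emit:
{"op": "move_arm", "data": {
  "increments": "-0.3 1 0 0 0 0 0;-0.3 1 0 0 0 0 0;-0.3 1 0 0 0 0 0;-0.2 1 0 0 0 0 0;0 0 0 0 0 0 0;0 0 0 0 0 0 0;0 0 0 0 0 0 0;0 0 0 0 0 0 0"
}}

```text
time: 13.75
position: [0.5385, 0.0439, 0.0221]
tool_rot: [-3.113, -0.424, 0.0]
ft_force: [1.4, -2.9, 1.8]
grip_width: 1.001
grip_force: 1.2
```

```bash
python3 - <<'E'
from h import *
s=ctrl.get_state();print(s['position'],s['ft_force'],s['torque'])
p=ctrl.get_image('side')
cv2.imwrite('pics/s3.png',cv2.resize(p['frame'][160:300,240:420,::-1],None,fx=4,fy=4))
E
```

```text
[0.53850227 0.04390787 0.02211678] [ 1.36180915 -2.9401947   1.84283274] [-0.60713584 -0.31801546  0.06853573]
```

View pics/s3.png

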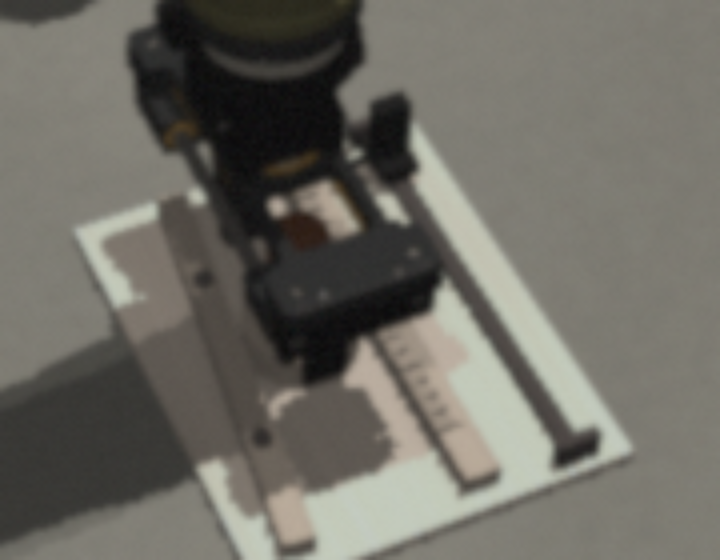

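Emit:
{"op": "move_arm", "data": {
  "increments": "-0.3 1 0 0 0 0 0;-0.3 1 0 0 0 0 0;-0.2 1 0 0 0 0 0;0 0 0 0 0 0 0;0 0 0 0 0 0 0;0 0 0 0 0 0 0;0 0 0 0 0 0 0;0 0 0 0 0 0 0"
}}

```text
time: 14.47
position: [0.5377, 0.0468, 0.0221]
tool_rot: [-3.113, -0.424, 0.0]
ft_force: [1.5, -2.1, 1.3]
grip_width: 0.999
grip_force: 1.3
```

Emit:
{"op": "move_arm", "data": {
  "increments": "-0.3 1 0 0 0 0 0;-0.3 1 0 0 0 0 0;-0.2 1 0 0 0 0 0;0 0 0 0 0 0 0;0 0 0 0 0 0 0;0 0 0 0 0 0 0;0 0 0 0 0 0 0;0 0 0 0 0 0 0"
}}

```text
time: 15.13
position: [0.5369, 0.0499, 0.0221]
tool_rot: [-3.113, -0.424, 0.0]
ft_force: [1.2, -2.5, 1.1]
grip_width: 1.0
grip_force: 1.3
```

Emit:
{"op": "move_arm", "data": {
  "increments": "-0.3 1 0 0 0 0 0;-0.3 1 0 0 0 0 0;-0.1 0.5 0 0 0 0 0;0 0 0 0 0 0 0;0 0 0 0 0 0 0;0 0 0 0 0 0 0;0 0 0 0 0 0 0;0 0 0 0 0 0 0"
}}

```text
time: 15.8
position: [0.5363, 0.0522, 0.0221]
tool_rot: [-3.113, -0.424, 0.0]
ft_force: [1.9, -3.1, 1.6]
grip_width: 1.003
grip_force: 1.5
```

Emit:
{"op": "move_arm", "data": {
  "increments": "-0.3 1 0 0 0 0 0;-0.3 1 0 0 0 0 0;-0.1 0.5 0 0 0 0 0;0 0 0 0 0 0 0;0 0 0 0 0 0 0;0 0 0 0 0 0 0;0 0 0 0 0 0 0;0 0 0 0 0 0 0"
}}

```text
time: 16.47
position: [0.5355, 0.0548, 0.0221]
tool_rot: [-3.113, -0.424, 0.0]
ft_force: [1.8, -1.9, 2.4]
grip_width: 1.001
grip_force: 1.4
```

Emit:
{"op": "move_arm", "data": {
  "increments": "-0.3 1 0 0 0 0 0;-0.3 1 0 0 0 0 0;-0.1 0.5 0 0 0 0 0;0 0 0 0 0 0 0;0 0 0 0 0 0 0;0 0 0 0 0 0 0;0 0 0 0 0 0 0;0 0 0 0 0 0 0"
}}

```text
time: 17.13
position: [0.5348, 0.0573, 0.0221]
tool_rot: [-3.113, -0.424, 0.0]
ft_force: [2.3, -2.3, 1.4]
grip_width: 1.001
grip_force: 1.5
```

Emit:
{"op": "move_arm", "data": {
  "increments": "-0.3 1 0 0 0 0 0;-0.3 1 0 0 0 0 0;-0.1 0.5 0 0 0 0 0;0 0 0 0 0 0 0;0 0 0 0 0 0 0;0 0 0 0 0 0 0;0 0 0 0 0 0 0;0 0 0 0 0 0 0"
}}

```text
time: 17.8
position: [0.5341, 0.0598, 0.0221]
tool_rot: [-3.113, -0.424, 0.0]
ft_force: [1.1, -3.1, 1.5]
grip_width: 1.0
grip_force: 1.4
```

Emit:
{"op": "move_arm", "data": {
  "increments": "-0.3 1 0 0 0 0 0;-0.3 1 0 0 0 0 0;-0.1 0.5 0 0 0 0 0;0 0 0 0 0 0 0;0 0 0 0 0 0 0;0 0 0 0 0 0 0;0 0 0 0 0 0 0;0 0 0 0 0 0 0"
}}

```text
time: 18.47
position: [0.5334, 0.0623, 0.0221]
tool_rot: [-3.113, -0.424, 0.0]
ft_force: [1.1, -3.6, 1.6]
grip_width: 1.002
grip_force: 1.5
```

Emit:
{"op": "move_arm", "data": {
  "increments": "-0.3 1 0 0 0 0 0;-0.3 1 0 0 0 0 0;-0.1 0.5 0 0 0 0 0;0 0 0 0 0 0 0;0 0 0 0 0 0 0;0 0 0 0 0 0 0;0 0 0 0 0 0 0;0 0 0 0 0 0 0"
}}

```text
time: 19.13
position: [0.5327, 0.0648, 0.0221]
tool_rot: [-3.113, -0.424, 0.0]
ft_force: [1.5, -2.5, 1.9]
grip_width: 0.997
grip_force: 1.4
```

Emit:
{"op": "move_arm", "data": {
  "increments": "-0.3 1 0 0 0 0 0;-0.3 1 0 0 0 0 0;-0.1 0.5 0 0 0 0 0;0 0 0 0 0 0 0;0 0 0 0 0 0 0;0 0 0 0 0 0 0;0 0 0 0 0 0 0;0 0 0 0 0 0 0"
}}

```text
time: 19.8
position: [0.5323, 0.0662, 0.0221]
tool_rot: [3.112, 0.423, 0.0]
ft_force: [2.9, -5.3, 1.2]
grip_width: 0.999
grip_force: 2.7
```

Emit:
{"op": "move_arm", "data": {
  "increments": "-0.1 0.5 0 0 0 0 0;-0.1 0.3 0 0 0 0 0;0 0 0 0 0 0 0;0 0 0 0 0 0 0;0 0 0 0 0 0 0;0 0 0 0 0 0 0;0 0 0 0 0 0 0;0 0 0 0 0 0 0"
}}

```text
time: 20.47
position: [0.5323, 0.0663, 0.022]
tool_rot: [3.111, 0.422, 0.0]
ft_force: [3.6, -6.1, 0.4]
grip_width: 0.999
grip_force: 3.2
```

Emit:
{"op": "move_arm", "data": {
  "increments": "-0.2 0.6 0 0 0 0 0;-0.1 0.6 0 0 0 0 0;0 0 0 0 0 0 0;0 0 0 0 0 0 0;0 0 0 0 0 0 0;0 0 0 0 0 0 0;0 0 0 0 0 0 0;0 0 0 0 0 0 0"
}}

```text
time: 21.13
position: [0.5322, 0.0667, 0.022]
tool_rot: [3.11, 0.422, 0.001]
ft_force: [3.4, -7.8, 0.3]
grip_width: 0.997
grip_force: 4.0
```

Emit:
{"op": "move_arm", "data": {
  "increments": "-0.2 0.7 0 0 0 0 0;-0.2 0.7 0 0 0 0 0;0 0 0 0 0 0 0;0 0 0 0 0 0 0;0 0 0 0 0 0 0;0 0 0 0 0 0 0;0 0 0 0 0 0 0;0 0 0 0 0 0 0"
}}

```text
time: 21.8
position: [0.5321, 0.0671, 0.0221]
tool_rot: [3.109, 0.42, 0.001]
ft_force: [4.1, -8.7, 0.2]
grip_width: 1.003
grip_force: 4.9
```

Emit:
{"op": "move_arm", "data": {
  "increments": "-0.2 0.7 0 0 0 0 0;-0.2 0.6 0 0 0 0 0;0 0 0 0 0 0 0;0 0 0 0 0 0 0;0 0 0 0 0 0 0;0 0 0 0 0 0 0;0 0 0 0 0 0 0;0 0 0 0 0 0 0"
}}

```text
time: 22.47
position: [0.5321, 0.0674, 0.0221]
tool_rot: [3.108, 0.419, 0.002]
ft_force: [4.7, -11.5, -0.4]
grip_width: 1.001
grip_force: 5.8
```

Emit:
{"op": "move_arm", "data": {
  "increments": "0.3 -1 0 0 0 0 0;0.5 -2 0 0 0 0 0;0.8 -3 0 0 0 0 0;0.8 -3 0 0 0 0 0;0.8 -3 0 0 0 0 0;0.8 -3 0 0 0 0 0;0.4 -1.5 0 0 0 0 0;0 0 0 0 0 0 0"
}}

```text
time: 23.13
position: [0.535, 0.0552, 0.0219]
tool_rot: [-3.113, -0.423, 0.001]
ft_force: [0.6, -0.4, -0.1]
grip_width: 0.996
grip_force: 0.0
```

Emit:
{"op": "move_arm", "data": {
  "increments": "0 0 5 0 0 0 0;0 0 10 0 0 0 0;0 0 15 0 0 0 0;0 0 20 0 0 0 0;0 0 20 0 0 0 0;0 0 20 0 0 0 0;0 0 20 0 0 0 0;0 0 0 0 0 0 0"
}}

```text
time: 23.8
position: [0.5381, 0.0563, 0.1374]
tool_rot: [3.112, 0.425, 0.013]
ft_force: [1.1, 0.6, 0.4]
grip_width: 0.999
grip_force: 0.0
```

Emit:
{"op": "move_arm", "data": {
  "increments": "-10 -18 5 0 0 0 0;-10 -20 5 0 0 0 0;-10 -22 5 0 0 0 0;-10 -22 5 0 0 0 0;-10 -22 5 0 0 0 0;-10 -22 0 0 0 0 0;-10 -20 0 0 0 0 0;0 0 0 0 0 0 0"
}}

```text
time: 24.47
position: [0.463, -0.0953, 0.1571]
tool_rot: [3.112, 0.414, -0.002]
ft_force: [0.4, -0.6, 0.5]
grip_width: 1.003
grip_force: 0.0
```

```bash
python3 - <<'E'
from h import *
O=np.array([546.8,25.5]);ex=np.array([-.267,.9637]);ey=np.array([-.9637,-.267])
for n in('top','side'):
    p=ctrl.get_image(n)
    if n=='side': cv2.imwrite('pics/s4.png',cv2.resize(p['frame'][150:310,230:430,::-1],None,fx=4,fy=3.75))
    try:
        t=tamper(p); print(n,t)
        for k,v in t[0].items(): d=v[0]-O; print(k,'gauge',d@ex,d@ey)
    except Exception as e: print(n,'no',e)
    m=ctrl.silhouettes('cursor',p)
    if m:
        P=pts(p,m[0]['region'])*1000; q=P[(P[:,2]>45)&(P[:,2]<62)][:,:2]; print('cur',q.mean(0),(q.mean(0)-O)@ex,(q.mean(0)-O)@ey,len(q))
E
```

```text
top ({'top': (array([540.,  54.]), 14.8, np.float64(87.0), 153), 'base': (array([540.4,  53.5]), 31.4, np.float64(25.0), 105)}, np.float64(92.0))
top gauge 29.281049999999986 -1.0563400000000438
base gauge 28.692399999999996 -1.308320000000022
cur [603.75677102 134.31925146] 89.66165476768478 -83.94398037195887 51
side ({'top': (array([529.5, -51.1]), 118.2, np.float64(87.0), 210), 'base': (array([556.9,  67.5]), 42.3, np.float64(24.0), 75)}, np.float64(271.0))
top gauge -69.20032 37.124209999999955
base gauge 37.77869999999999 -20.947370000000024
cur [604.46248786 131.3455941 ] 86.6075147749246 -83.83011317193288 85
```

View pics/s4.png

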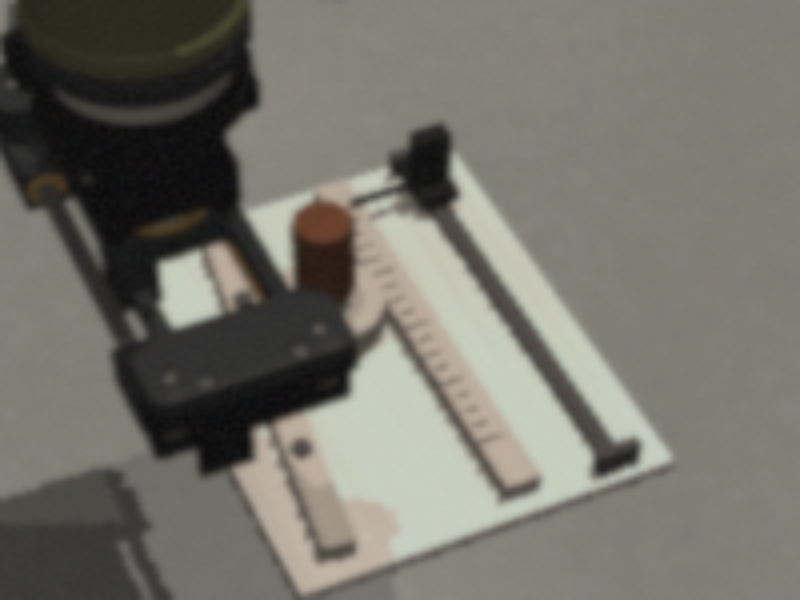

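Emit:
{"op": "move_arm", "data": {
  "increments": "10 18 0 0 0 0 0;18 28 0 0 0 0 0;20 33 0 0 0 0 0;21 34 0 0 0 0 0;21 34 0 0 0 0 0;21 34 0 0 0 0 0;18 28 0 0 0 0 0;10 18 0 0 0 0 0"
}}

```text
time: 25.43
position: [0.6051, 0.1421, 0.1569]
tool_rot: [-3.108, -0.431, -0.001]
ft_force: [-1.0, -0.1, 0.9]
grip_width: 1.002
grip_force: 0.0
```

Emit:
{"op": "move_arm", "data": {
  "increments": "0 0 -10 0 0 0 0;0 0 -15 0 0 0 0;0 0 -15 0 0 0 0;0 0 -10 0 0 0 0;0 0 0 0 0 0 0;0 0 0 0 0 0 0;0 0 0 0 0 0 0;0 0 0 0 0 0 0"
}}

```text
time: 26.1
position: [0.6048, 0.1365, 0.1083]
tool_rot: [3.113, 0.424, 0.003]
ft_force: [0.2, 0.1, 0.1]
grip_width: 1.002
grip_force: 0.0
```

Emit:
{"op": "move_arm", "data": {
  "increments": "0 -2 -12 0 0 0 0;0 0 -18 0 0 0 0;0 0 -18 0 0 0 0;0 0 -14 0 0 0 0;0 0 -8 0 0 0 0;0 0 -4 0 0 0 0;0 0 0 0 0 0 0;0 0 0 0 0 0 0",
  "grip_force": 8
}}

```text
time: 26.77
position: [0.6046, 0.1346, 0.0336]
tool_rot: [-3.113, -0.424, -0.001]
ft_force: [-0.2, -1.0, 0.7]
grip_width: 1.002
grip_force: 0.0
```

Emit:
{"op": "move_arm", "data": {
  "increments": "0 0 0 0 0 0 160;0 0 0 0 0 0 180;0 0 0 0 0 0 200;0 0 0 0 0 0 210;0 0 0 0 0 0 220;0 0 0 0 0 0 230;0 0 0 0 0 0 240;0 0 0 0 0 0 255"
}}

```text
time: 27.43
position: [0.6041, 0.1344, 0.0331]
tool_rot: [3.113, 0.424, -0.0]
ft_force: [0.4, -0.7, 0.3]
grip_width: 0.476
grip_force: 0.0
```

Emit:
{"op": "move_arm", "data": {
  "increments": "0 0 0 0 0 0 255;0 0 0 0 0 0 255;0 0 0 0 0 0 255;0 0 0 0 0 0 255;0 0 0 0 0 0 255;0 0 0 0 0 0 255;0 0 0 0 0 0 255;0 0 0 0 0 0 255"
}}

```text
time: 28.1
position: [0.6041, 0.1345, 0.0331]
tool_rot: [3.113, 0.424, -0.0]
ft_force: [0.3, 0.4, -1.4]
grip_width: 0.14
grip_force: 8.0
```

Emit:
{"op": "move_arm", "data": {
  "increments": "1 -3.5 0 0 0 0 255;2.2 -8 0 0 0 0 255;2.5 -9 0 0 0 0 255;2.5 -9 0 0 0 0 255;2.5 -9 0 0 0 0 255;2.5 -9 0 0 0 0 255;1.9 -7 0 0 0 0 255;1 -3.6 0 0 0 0 255"
}}

```text
time: 28.77
position: [0.6211, 0.074, 0.0331]
tool_rot: [3.112, 0.421, 0.001]
ft_force: [1.6, 1.5, -1.0]
grip_width: 0.141
grip_force: 8.0
```

Emit:
{"op": "move_arm", "data": {
  "increments": "0 0 0 0 0 0 255;0 0 0 0 0 0 255;0 0 0 0 0 0 200;0 0 0 0 0 0 150;0 0 0 0 0 0 0;0 0 0 0 0 0 0;0 0 0 0 0 0 0;0 0 0 0 0 0 0"
}}

```text
time: 29.43
position: [0.6201, 0.0765, 0.0331]
tool_rot: [3.113, 0.425, -0.0]
ft_force: [0.2, 0.5, -1.3]
grip_width: 0.505
grip_force: 0.0
```

Emit:
{"op": "move_arm", "data": {
  "increments": "0 0 10 0 0 0 0;0 0 20 0 0 0 0;0 0 25 0 0 0 0;0 0 25 0 0 0 0;0 0 30 0 0 0 0;-4 -20 20 0 0 0 0;-5 -30 0 0 0 0 0;-5 -30 0 0 0 0 0"
}}

```text
time: 30.1
position: [0.6074, -0.0029, 0.1662]
tool_rot: [3.111, 0.429, 0.007]
ft_force: [-0.4, -0.5, 0.2]
grip_width: 0.988
grip_force: 0.0
```

Emit:
{"op": "move_arm", "data": {
  "increments": "-5 -30 0 0 0 0 0;-5 -30 0 0 0 0 0;-5 -30 0 0 0 0 0;-5 -30 0 0 0 0 0;-5 -30 0 0 0 0 0;0 -15 0 0 0 0 0;0 0 0 0 0 0 0;0 0 0 0 0 0 0"
}}

```text
time: 30.77
position: [0.5815, -0.1686, 0.1634]
tool_rot: [-3.112, -0.422, -0.001]
ft_force: [0.2, 0.1, 0.1]
grip_width: 1.001
grip_force: 0.0
```

```bash
python3 - <<'E'
from h import *
O=np.array([546.8,25.5]);ex=np.array([-.267,.9637]);ey=np.array([-.9637,-.267])
print(ctrl.get_state()['position'])
for n in('top','side'):
    p=ctrl.get_image(n)
    if n=='top': cv2.imwrite('pics/s5.png',cv2.resize(p['frame'][180:310,235:390,::-1],None,fx=4.5,fy=4.5))
    t=tamper(p); print(n,t)
    for k,v in t[0].items(): d=v[0]-O; print(k,'gauge',d@ex,d@ey)
    m=ctrl.silhouettes('cursor',p)
    if m:
        P=pts(p,m[0]['region'])*1000; q=P[(P[:,2]>45)&(P[:,2]<62)][:,:2]; print('cur',q.mean(0),(q.mean(0)-O)@ex,(q.mean(0)-O)@ey,len(q))
E
```

```text
[ 0.58150023 -0.16856149  0.16343635]
top ({'top': (array([540. ,  54.2]), 14.8, np.float64(86.8), 154), 'base': (array([540.2,  53.5]), 30.2, np.float64(25.0), 97)}, np.float64(90.0))
top gauge 29.47378999999999 -1.1097400000000446
base gauge 28.745799999999974 -1.115580000000088
cur [620.90134921  74.84646697] 27.770129981484097 -84.58697691213789 48
side ({'top': (array([534.4, -34. ]), 98.2, np.float64(86.7), 101), 'base': (array([537.3,  51.8]), 30.6, np.float64(22.1), 183)}, np.float64(242.0))
top gauge -54.02935000000001 27.83637999999998
base gauge 27.881809999999998 2.1330500000000012
```

View pics/s5.png

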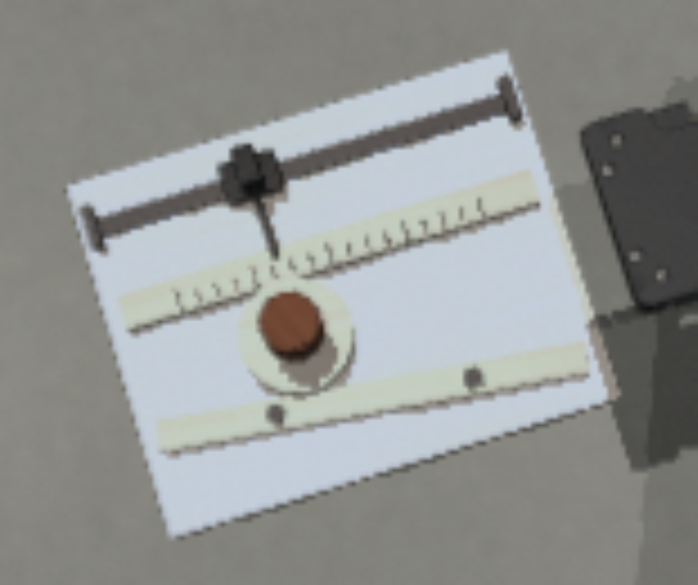

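The tamper is still wedged and upright. The pointer tip is at about (277,258) in the crop, and it lines up with the base centre at about (297,336) to within 1–2 mm along the slot. The arm is clear of everything, so I'm handing the job in.

```bash
python3 -c "
from bench import ctrl
print(ctrl.close_job())"
```

```text
the job is handed in; nothing more can be done
None
```

The job is handed in, with no verdict returned: the tamper is wedged upright at about x = 29 mm in the gauge after a push of about 12 N, and the cursor pointer is level with its middle to within about 1–2 mm by camera.

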